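# Latch the hold-down plate on the tube shaker

## Task

Fit the loose latch plate over the tube block on the shaker: tilt it nose down so its oblong eye passes over the wide head of the stud, lay it level and flat on the block with its narrow waist between the two posts, then slide it towards the stud until its ears rest against the posts, so that both edges of the eye are caught under the head. Be gentle with the stud and posts, leave the other things on the bench where they are, and let go.

Things in the scene. Friction and masses are not known exactly. Their poses are not given: they have to be found in the camera images.
- shaker: Fixed bench shaker, white case 230 (x) x 170 (y) x 50 mm, aluminium deck 56 mm above the bench. Origin at bench height; z up, x lengthwise from the stud end (-x) to the other (+x). When fitted, the latch plate has the same origin x, y and axes as the shaker, its underside 86 mm up.
- block_top (a point): Middle of the flat top of the blue tube block on the deck, 86 mm above the bench, at shaker x = 25; the latch plate lies on it. It is 64 mm wide in y and runs from shaker x = -35 to +85 mm. White-capped microtubes stand along both sides, tops 2 mm lower.
- post_gap (a point): Midway between two square steel posts, 10 x 10 mm, at the height of the block's top; shaker x = +55, posts at y = +-24 mm, 14 mm taller than the block. Clear gap between them 38 mm; their faces away from the stud are at shaker x = +60 mm, the stops for the plate's ears.
- stud_base: The steel stud at shaker x = -70, y = 0. Origin: fixed point on its axis, 86 mm above the bench, like the block's top; shaker's axes. Neck 10 mm diameter; round flat head 32 mm diameter, 8 mm thick. The height setting differs each time and is not measured: head underside 6 to 20 mm above this point; find it by touch or sight. The stud stays put under ordinary forces. Open space to a 22 mm collar 26 mm below.
- latch: Loose flat dark steel latch plate, 4 mm thick, 168 mm long, about 140 g, lying on the bench. Origin on its underside, below the middle of the grip, near the centre of mass; x from nose (-x) to tail (+x), z up. Nose 56 mm wide (x -93 to -45), waist 30 mm wide (x -45 to +60), ears 66 mm wide (x +60 to +75).
- grip (a point): Middle of the plate's grip, 27 mm above its underside: an upright black fin 40 mm long in x, 10 mm thick in y, its top 50 mm above the plate's underside.
- eye (a point): Centre of the plate's rectangular oblong eye (x = -70, mid thickness): 26 mm in x (-83 to -57), 40 mm in y; the nose bar beyond is 10 mm wide. Shorter in x than the head: steeply tilted (30 to 40 degrees, tail up) the nose bar goes under the head from the side away from the block; then draw to +x until it meets the neck (plate then 8 mm beyond its final place) and let the tail down.
- bottle: Bystander: white reagent bottle, 60 mm diameter, 120 mm tall; origin under its centre.
- cap: Bystander: loose blue screw cap, 34 mm diameter, 13 mm high; origin under its centre.
- tipbox: Bystander: green pipette-tip box with clear lid, 120 x 85 x 72 mm; origin under its centre.

How it is judged:
By the outcome, as a careful person would: the job done as asked, in the order asked, and still so for the second after the job is handed in, with the robot touching nothing.
It also fails if it takes over 51 s, if anything falls off the work surface, if the arm or the gripper's body presses on something with over 40 N, if the wrist force passes 120 N, or if a joint passes its speed limit or range.

## Robot

A 7-joint arm with a two-finger parallel gripper is mounted at the origin on the work surface. World frame = base frame: x ahead of the robot, y to its left, z up, the work surface at z = 0. Lengths are in m, angles in rad, forces in N, time in s.
With the tool pointing down it reaches from about 0.425 to 0.95 m from the base axis. Payload 4.7 kg.
Tool frame: the origin (TCP) lies between the finger pads; the fingertips stand 25 mm ahead of it and the grasp point (between the pads) lies 6 mm ahead of it; z points along the fingers, y is the line along which they close (so a half turn about z gives the same grasp; the last joint's range is limited). The gripper opens to 85 mm and grips with 20 to 120 N. Pads are 22 mm wide; open, the fingers measure 114 mm over their backs; the gripper's body (76 mm by 85 mm) begins 54 mm behind the grasp point. The pads swing forward as they close: fully open they stand 13 mm farther back than shut.
Start: joints at [-0.029, 0.469, -0.049, 1.532, 0.024, 1.141, -0.082], TCP at [0.675, 0, 0.256] pointing down, gripper open.
Joint ranges: [-2.59, 2.59], [-0.33, 1.99], [-1.39, 1.29], [0.1, 2.45], [-1.04, 4.18], [0.21, 1.99], [-2.66, 2.66]. Speed limits (rad/s): [2.57, 2.57, 3.14, 3.14, 3.14, 3.14, 3.14].

## Interface

Orientations are given as a 3x3 rotation matrix whose columns are the frame's x, y, z axes.
In Python, from rig import * gives the robot as it stands. Calls block until the motion is done:
- movep(position, orientation): joint-space move of the TCP to a pose.
- move_l(position, attitude=None, feed=0.15, until_force=None): straight line of the TCP; attitude=None keeps the orientation; feed is the mean speed in m/s. With until_force (N) it stops when the force on the tool has changed by that much, and returns True; else False.
- move_joints(angles): joint-space move.
- command_gripper(opening, newtons=None): finger opening in m; newtons is the grip in N (None keeps the last); returns when the fingers have stopped.
- sleep(seconds).
- inverse_kinematics(position, orientation): joint angles nearest the present ones, or None.
- sense(): the state.
- camera(name): name is "scene" or "side" or "wrist"; returns (picture, depth): 384x512x3 uint8, red, green, blue; 384x512 float32, m along the optical axis (not along the pixel's ray), 0 where there is no reading.
- camera_params(name): a dict with "K" (3x3 intrinsics, pixels), "position" and "rotation" of the camera in the world; the wrist camera has in their place "tool_from_camera" (4x4, takes a point from camera to tool coordinates, whose origin is the TCP and whose axes are the flange's). Camera axes: x right, y down, z forward; pixel columns grow to the right and rows downward; lengths in m; the calibration is good to about 2 mm. A picture is of the moment at which its call begins: read the wrist's pose just before it. camera_params takes no time and is no camera call.
A pose or a line that the arm cannot do raises Unreachable and nothing moves.
- finish_job(): hands the job in; it is judged then, once.
The state is a dict: "time_s": time; "joint_pos": joint angles; "qd": joint speeds; "joint_efforts": joint torques, N m; "position": TCP position; "tcp_rot": TCP orientation; "wrist_force": force on the tool from outside, world axes, zero at the start; "ft_torque": the same for the moment, N m; "finger_gap": finger opening in m; "gripper_force": force on a finger pad.
Only numpy, scipy, OpenCV 4.12 (cv2) and the standard library are available. Lean on these libraries where they do the work, as an engineer would, in place of code of your own. Each camera call takes 0.05 s, during which the arm holds its last target. There are 200 camera calls.

## Working session

There is one attempt and no reset: what is moved stays moved. The work goes in short steps, each a Python script; the robot and the scene stay as the last script left them, time stands still between calls to the robot, and variables do not carry over. Pictures are saved under pics/ and viewed, at most 10 in all, crops included, and the job is handed in when it is done.

```bash
ls; mkdir -p pics
cat > h.py <<'E'
from rig import *
import numpy as np, cv2
def shot(n,name):
    s=sense(); p,d=camera(n); c=camera_params(n); K=np.array(c["K"])
    if n=="wrist":
        T=np.eye(4);T[:3,:3]=s["tcp_rot"];T[:3,3]=s["position"];T=T@np.array(c["tool_from_camera"])
    else:
        T=np.eye(4);T[:3,:3]=c["rotation"];T[:3,3]=c["position"]
    cv2.imwrite(f"pics/{name}.png",p[:,:,::-1]); np.savez(f"pics/{name}.npz",p=p,d=d,K=K,T=T)
    return p,d,K,T
def load(name):
    z=np.load(f"pics/{name}.npz"); return z["p"],z["d"],z["K"],z["T"]
def cloud(d,K,T):
    v,u=np.mgrid[:d.shape[0],:d.shape[1]]
    P=np.stack([(u-K[0,2])/K[0,0]*d,(v-K[1,2])/K[1,1]*d,d],-1)@T[:3,:3].T+T[:3,3]
    P[d<=0]=np.nan; return P
def ray(u,v,K,T,z):
    r=T[:3,:3]@np.array([(u-K[0,2])/K[0,0],(v-K[1,2])/K[1,1],1]); o=T[:3,3]
    return o+r*(z-o[2])/r[2]
E
python3 - <<'E'
from h import *
a=shot("scene","scene0");b=shot("side","side0");
cv2.imwrite("pics/both.png",np.vstack([a[0],b[0]])[:,:,::-1])
for x in (a,b): print(x[2],x[3])
print(sense())
E
```

```text
pics
[[435.72042633   0.         254.30405836]
 [  0.         435.72042633 195.61295282]
 [  0.           0.           1.        ]] [[-0.79794859  0.3583186  -0.4846502   1.11346309]
 [ 0.60267     0.46342176 -0.6496377   0.61398917]
 [-0.00817982 -0.81046163 -0.58573461  0.70134737]
 [ 0.          0.          0.          1.        ]]
[[496.64780707   0.         253.70410791]
 [  0.         496.64780707 191.31514629]
 [  0.           0.           1.        ]] [[-0.95612404 -0.15774586  0.2468665   0.28080124]
 [-0.29226032  0.57188603 -0.76650523  0.9138435 ]
 [-0.02026647 -0.80502336 -0.59289684  0.84572607]
 [ 0.          0.          0.          1.        ]]
{'time_s': 0.1, 'joint_pos': array([-0.02890425,  0.46937935, -0.04861162,  1.53358631,  0.02410627,
        1.14097687, -0.08228679]), 'qd': array([ 7.00623084e-04, -1.57596146e-03,  4.05571280e-04, -3.66453256e-03,
        1.04533129e-03, -3.45483323e-05,  1.08857250e-03]), 'joint_efforts': array([ 5.33060393e-04, -5.11518788e+01, -4.69155551e-02, -2.38390929e+01,
        1.07741368e-02,  4.46335340e-03,  2.13932526e-05]), 'position': array([6.74519618e-01, 2.67304479e-05, 2.55348836e-01]), 'tcp_rot': array([[-6.42735881e-05,  9.99998444e-01, -1.76304353e-03],
       [ 9.99999996e-01,  6.41697419e-05, -5.89581309e-05],
       [-5.88449051e-05, -1.76304732e-03, -9.99998444e-01]]), 'wrist_force': array([-1.27936314, -0.66087406,  0.35215126]), 'ft_torque': array([ 0.05122095, -0.0205887 ,  0.00443611]), 'gripper_force': 0.0, 'finger_gap': 0.0850299522202764}
```

View pics/scene0.png

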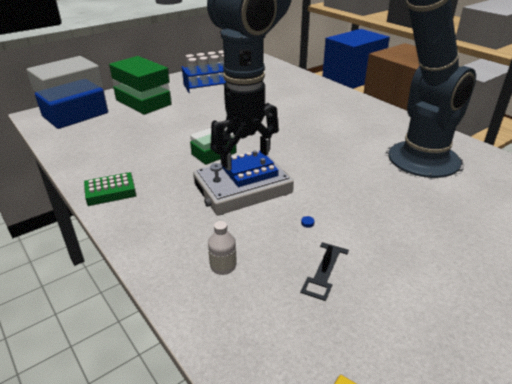

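View pics/side0.png

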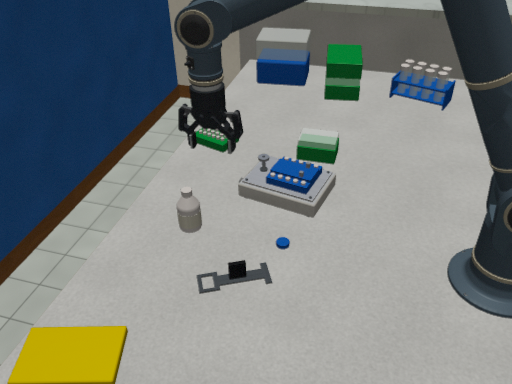

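Scene: latch at about (325,270), eye end at (317,289), shaker at (243,182), bottle (222,248), cap (308,221). Side: latch ~(235,278) with its eye at (208,282) and ears (266,273); stud head (263,157), block (295,174).

Run:
```python
from h import *
p,d,K,T=load("side0"); p2,d2,K2,T2=load("scene0")
for n,(u,v,z) in dict(eye=(208,282,0),ears=(266,273,0),stud=(263,157,.105),block=(295,174,.086),bottle=(190,228,0),cap=(283,243,.01)).items(): print(n,ray(u,v,K,T,z).round(3))
for n,(u,v,z) in dict(eye=(317,289,0),ears=(334,249,0),stud=(216,168,.105),block=(252,168,.086)).items(): print("s",n,ray(u,v,K2,T2,z).round(3))
P=cloud(d,K,T)
for u,v in [(208,290),(263,157),(295,172),(240,276),(320,185)]: print(P[v,u].round(3))
print(camera_params("wrist"))
```

```text
eye [0.632 0.186 0.   ]
ears [0.511 0.122 0.   ]
stud [ 0.611 -0.204  0.105]
block [ 0.513 -0.173  0.086]
bottle [0.747 0.02  0.   ]
cap [0.495 0.021 0.01 ]
s eye [0.632 0.187 0.   ]
s ears [0.514 0.121 0.   ]
s stud [ 0.625 -0.204  0.105]
s block [ 0.534 -0.172  0.086]
[0.622 0.209 0.001]
[ 0.614 -0.213  0.099]
[ 0.515 -0.182  0.086]
[0.563 0.158 0.011]
[ 0.445 -0.185  0.054]
{'K': array([[273.30612316,   0.        , 256.9009324 ],
       [  0.        , 273.30612316, 190.28476708],
       [  0.        ,   0.        ,   1.        ]]), 'tool_from_camera': array([[ 6.76402730e-04, -9.57331666e-01, -2.88990698e-01,
         7.44025140e-02],
       [ 9.99999335e-01,  9.17472344e-04, -6.98718157e-04,
         3.78609264e-04],
       [ 9.34045990e-04, -2.88990033e-01,  9.57331650e-01,
        -1.17669022e-01],
       [ 0.00000000e+00,  0.00000000e+00,  0.00000000e+00,
         1.00000000e+00]])}
```

Run:
```python
from h import *
R=np.array([[0,1,0],[1,0,0],[0,0,-1.]])
movep([.56,-.10,.26],R); shot("wrist","w1")
movep([.57,.235,.24],R); shot("wrist","w2"); print(sense()["time_s"])
a=cv2.imread("pics/w1.png");b=cv2.imread("pics/w2.png")
cv2.imwrite("pics/w12.png",cv2.resize(np.vstack([a,b]),None,fx=.78,fy=.78))
```

```text
2.125
```

View pics/w1.png

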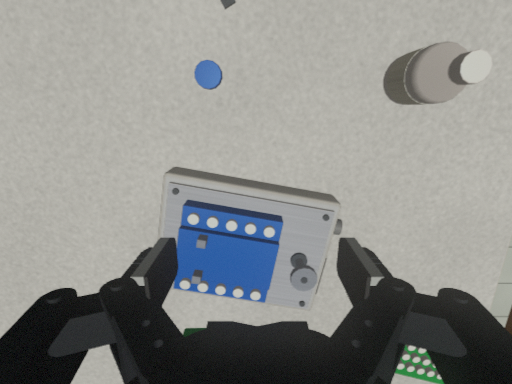

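View pics/w2.png

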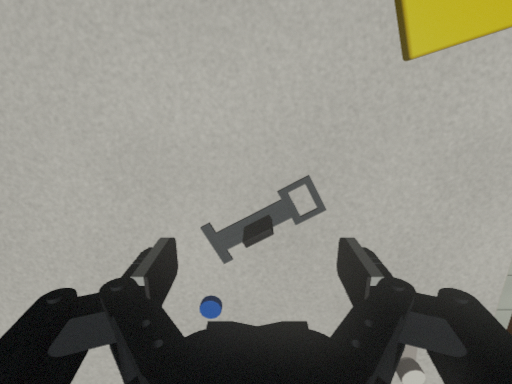

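Run:
```python
from h import *
p,d,K,T=load("w2")
g=p.max(2).astype(int); m=(g<90).astype(np.uint8); m[235:]*=0
roi=np.zeros_like(m);roi[165:270,190:335]=1
m=(g<100).astype(np.uint8)*roi
n,l,st,ce=cv2.connectedComponentsWithStats(m);k=1+st[1:,4].argmax();m=(l==k).astype(np.uint8)
cs,h=cv2.findContours(m,cv2.RETR_CCOMP,cv2.CHAIN_APPROX_NONE)
holes=[c for c,hh in zip(cs,h[0]) if hh[3]>=0]; c=max(holes,key=cv2.contourArea)
w=np.array([ray(u,v,K,T,.003)[:2] for u,v in c[:,0]])*1000
r=cv2.minAreaRect(w.astype(np.float32)); print("eye",r, st[k])
eye=np.array(r[0])
v,u=np.nonzero(m); W=np.array([ray(a,b,K,T,.004)[:2] for a,b in zip(u,v)])*1000
ax=W.mean(0)-eye; ax/=np.linalg.norm(ax)
for _ in range(5):
    s=(W-eye)@ax; E=W[(s>133)]; r=cv2.minAreaRect(E.astype(np.float32)); ax=np.array(r[0])-eye; L=np.linalg.norm(ax); ax/=L
s=(W-eye)@ax;t=(W-eye)@[-ax[1],ax[0]]
print("ears",r,"L",L,"ax",ax,"s",s.min(),s.max(), "nose t",t[s<10].min(),t[s<10].max(),"ears t",t[s>132].min(),t[s>132].max())
print("origin",eye+70*ax)
P=cloud(d,K,T); F=P[(m>0)&(P[...,2]>.046)]*1000; print("fin top",len(F),F.mean(0) if len(F) else 0, np.nanmax(P[m>0][:,2]))
if len(F)>5: print(cv2.minAreaRect(F[:,:2].astype(np.float32)))
print("plate z",np.nanmedian(P[(m>0)][:,2]))
p,d,K,T=load("w1"); P=cloud(d,K,T)
hs=cv2.cvtColor(p,cv2.COLOR_RGB2HSV)
blue=(hs[...,0]>100)&(hs[...,0]<130)&(hs[...,1]>120)
top=blue&(abs(P[...,2]-.086)<.005); top[:190]=0
W=P[top]*1000; print("block",np.median(W[:,2]),cv2.minAreaRect(W[:,:2].astype(np.float32)))
for nm,(u0,u1,v0,v1,zl) in dict(stud=(285,322,260,297,.094),pA=(192,214,232,252,.094),pB=(187,208,265,285,.094)).items():
    Q=P[v0:v1,u0:u1].reshape(-1,3)*1000; Q=Q[Q[:,2]>zl*1000]; print(nm,len(Q),Q.mean(0),np.percentile(Q[:,2],[5,50,95]),cv2.minAreaRect(Q[:,:2].astype(np.float32)))
np.set_printoptions(linewidth=200)
print((P[255:300:3,282:326:3,2]*1000).round())
a=cv2.resize(p[200:310,150:350],None,fx=4,fy=4,interpolation=cv2.INTER_CUBIC); cv2.imwrite("pics/c1.png",a[:,:,::-1])
```

```text
eye ((632.7176513671875, 186.63421630859375), (29.665185928344727, 41.90737533569336), 28.02661895751953) [ 201  175  125   88 2895]
ears ((511.0086975097656, 120.62994384765625), (10.824410438537598, 65.05684661865234), 28.4123477935791) L 138.4544453319059 ax [-0.87905414 -0.47672194] s -22.046331814146154 143.8606323414321 nose t -28.161606461378664 27.145357960274843 ears t -32.530771309829326 32.52531262844046
origin [571.18386132 153.26368016]
fin top 255 [571.44541186 154.00907379  49.64005275] 0.051776420759977404
((571.4764404296875, 153.2908477783203), (39.052650451660156, 10.394136428833008), 28.362146377563477)
plate z 0.0043056456207174465
block 86.049203118444 ((521.47607421875, -203.8663787841797), (94.68335723876953, 120.18305969238281), 77.4849624633789)
stud 561 [ 614.23338084 -217.20521731  100.26781128] [ 96.42076946 100.60057448 101.83374793] ((614.6395263671875, -218.7632598876953), (30.83934211730957, 31.148387908935547), 48.62327575683594)
pA 99 [ 496.64448167 -171.72827795   99.21523895] [ 95.16473954  99.65388088 100.92515984] ((496.2618103027344, -172.88806
[... 736 characters left out ...]
 56.  56.  57.  98. 101. 101. 101. 102. 100. 100. 100.  56.  49.  39.   0.]
 [ 55.  56.  55. 101. 100. 101. 101. 100. 100. 100. 101. 102.  49.  -1.   1.]
 [ 56.  56.  58. 101. 101. 100. 102. 102. 101. 101. 101. 100.  49.   0.   0.]
 [ 56.  56.  56. 100. 100. 101. 101. 102. 101. 101. 100. 100.  45.   1.   1.]
 [ 57.  57.  56.  56. 101. 100. 101. 101. 102. 101. 101.  49.  -0.   0.  -0.]
 [ 55.  56.  55.  56. 101. 100.  99. 101. 101. 101.  56.  49.  -1.  -1.  -0.]
 [ 55.  56.  57.  57.  55.  56.  55. 100.  56.  56.  51.  48.  -1.   0.   0.]
 [ 56.  56.  56.  56.  57.  58.  56.  56.  56.  55.  50.  -0.  -0.   0.  -1.]
 [ 56.  55.  55.  56.  55.  56.  56.  56.  56.  56.  49.  -0.  nan  -1.   0.]]
```

View pics/c1.png

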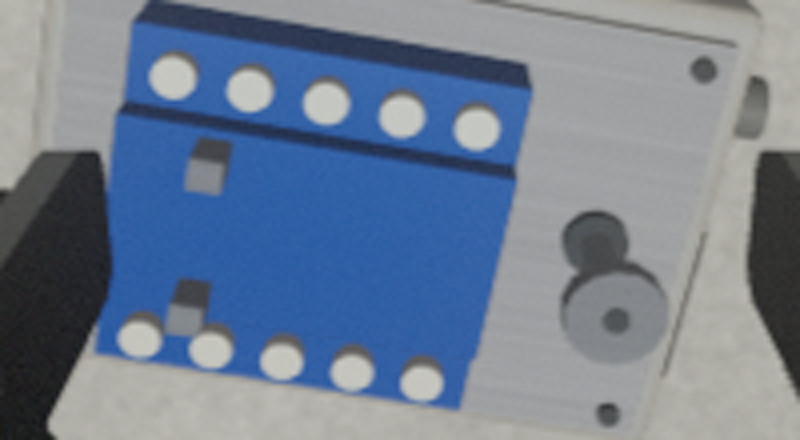

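Sight: the stud head's top is at ~100.8 mm, so its underside is ~7 mm above the block. The posts, stud and latch agree with the given sizes (48, 125, 138 mm). Next I plan the side-plane path and check reach.

```bash
cat > plan.py <<'E'
import numpy as np, heapq
from scipy.ndimage import label
def clear(X,Z,th,h):
    c,s=np.cos(th),np.sin(th)
    def rect(x0,x1,z0,z1): return x0,x1,z0,z1
    obs=[(-86,-54,h,h+8),(-75,-65,-26,h),(-81,-59,-40,-26),(-35,85,-60,0)]
    best=np.full(np.broadcast(X,Z).shape,1e3)
    for (a0,a1) in ((-93,-83),(-57,75)):
        aa=np.linspace(a0,a1,int((a1-a0)/1.)+1)
        pts=[(a,b) for a in aa for b in (0,4)]+[(a,2) for a in (a0,a1)]
        for a,b in pts:
            x=X+a*c-b*s; z=Z+a*s+b*c
            for i,o in enumerate(obs):
                if a>-20 and i<3: continue
                dx=np.maximum(o[0]-x,x-o[1]); dz=np.maximum(o[2]-z,z-o[3])
                d=np.where((dx>0)&(dz>0),np.hypot(dx,dz),np.maximum(dx,dz))
                best=np.minimum(best,d)
        for o in obs[:1]:  # head corners against the plate rect
            for px in (o[0],o[1]):
                for pz in (o[2],o[3]):
                    u=(px-X)*c+(pz-Z)*s; w=-(px-X)*s+(pz-Z)*c
                    dx=np.maximum(a0-u,u-a1); dz=np.maximum(-w,w-4)
                    best=np.minimum(best,np.where((dx>0)&(dz>0),np.hypot(dx,dz),np.maximum(dx,dz)))
    return best
def grid(h):
    X=np.arange(-60,16.);Z=np.arange(-4,90.);th=np.arange(0,43,2)
    XX,ZZ=np.meshgrid(X,Z,indexing='ij')
    return X,Z,th,np.stack([clear(XX,ZZ,np.radians(t),h) for t in th],-1)
def path(h,start,goal):
    X,Z,th,C=grid(h)
    idx=lambda p:(int(p[0]-X[0]),int(p[1]-Z[0]),int(p[2]/2))
    s,g=idx(start),idx(goal); D={s:0};prev={};q=[(0,s)]
    while q:
        d,n=heapq.heappop(q)
        if n==g: break
        if d>D[n]: continue
        for k in np.ndindex(3,3,3):
            m=tuple(np.array(n)+k-1)
            if m==n or any(i<0 or i>=L for i,L in zip(m,C.shape)) : continue
            cl=C[m]
            if cl<=0.1 and m!=g: continue
            c=d+np.linalg.norm(np.array(k)-1)*(1+30/max(min(cl,8),.1)**2)
            if c<D.get(m,1e18): D[m]=c;prev[m]=n;heapq.heappush(q,(c,m))
    o=[g]
    while o[-1]!=s: o.append(prev[o[-1]])
    return [(X[a],Z[b],th[c],round(float(C[a,b,c]),1)) for a,b,c in o[::-1]]
E
cat >> h.py <<'E'
LO=np.array([.5713,.1533,0]); a=-np.array([.8796,.4756,0]); LX=a/np.linalg.norm(a)
SO=np.array([.5459,-.2063,0]); SX=np.array([-.9836,.1805,0]); SX/=np.linalg.norm(SX)
UP=np.array([0,0,1.])
GH=.029     # grasp point above plate underside
def tool(o,ax,th=0,flip=-1,pre=0):
    """plate pose (origin o, level axis ax, nose-down tilt th) -> TCP pose; tool tilted by pre in the plate"""
    py=np.cross(UP,ax); px=np.cos(th)*ax+np.sin(th)*UP; pz=np.cross(px,py)
    tz=-(np.cos(pre)*pz+np.sin(pre)*px); ty=-flip*py; tx=np.cross(ty,tz)
    return o+GH*pz-.006*tz, np.stack([tx,ty,tz],1)
def sh(X,Z,th,**k):
    return tool(SO+SX*X/1000+UP*(.086+Z/1000),SX,np.radians(th),**k)
E
python3 - <<'E'
from plan import *
from h import *
for h in (6,7,8):
    P=path(h,(-45,75,36),(8,1,0)); print(h,[tuple(map(float,p)) for p in P[::2]])
q0=sense()["joint_pos"]
for flip in (-1,1):
  for pre in (0,.3,.5):
    r=[inverse_kinematics(*tool(LO,LX,0,flip=flip,pre=pre)),inverse_kinematics(*tool(LO+.15*UP,LX,0,flip=flip,pre=pre))]
    r+=[inverse_kinematics(*sh(X,Z,t,flip=flip,pre=pre)) for X,Z,t in [(-45,100,36),(-45,75,36),(0,50,36),(8,1,0),(0,0,0),(0,80,0)]]
    print(flip,pre,[None if x is None else x.round(1).tolist() for x in r])
E
```

```text
6 [(-45.0, 75.0, 36.0, 28.0), (-43.0, 73.0, 36.0, 25.7), (-41.0, 71.0, 36.0, 23.5), (-39.0, 69.0, 36.0, 21.1), (-37.0, 67.0, 36.0, 18.6), (-35.0, 65.0, 36.0, 16.3), (-33.0, 63.0, 36.0, 14.2), (-31.0, 61.0, 36.0, 12.1), (-29.0, 59.0, 36.0, 10.1), (-27.0, 57.0, 36.0, 8.1), (-25.0, 55.0, 36.0, 6.1), (-23.0, 53.0, 36.0, 4.5), (-21.0, 53.0, 38.0, 2.8), (-19.0, 53.0, 40.0, 2.4), (-17.0, 53.0, 40.0, 2.4), (-15.0, 53.0, 40.0, 2.4), (-13.0, 52.0, 38.0, 1.9), (-11.0, 50.0, 36.0, 1.6), (-9.0, 48.0, 34.0, 1.1), (-7.0, 46.0, 32.0, 0.6), (-5.0, 44.0, 32.0, 0.4), (-4.0, 42.0, 30.0, 0.3), (-2.0, 40.0, 28.0, 0.3), (-1.0, 38.0, 26.0, 0.6), (-1.0, 36.0, 26.0, 0.3), (0.0, 34.0, 24.0, 0.5), (1.0, 32.0, 22.0, 0.7), (1.0, 30.0, 22.0, 0.7), (2.0, 28.0, 20.0, 1.0), (2.0, 26.0, 20.0, 1.0), (2.0, 24.0, 20.0, 1.0), (0.0, 22.0, 22.0, 1.4), (-1.0, 20.0, 22.0, 2.9), (-1.0, 18.0, 22.0, 3.0), (-1.0, 16.0, 20.0, 3.4), (1.0, 14.0, 16.0, 3.5), (2.0, 12.0, 14.0, 2.7), (4.0, 10.0, 10.0, 2.3), (5.0, 8.0, 8.0, 2.2), (5.0, 6.0, 6.0, 1.8), (5.0, 4.0, 4.0, 1.2), (6.0, 2.0, 2.0, 0.6), (8.0, 1.0, 0.0, 0.0)]
7 [(-45.0, 75.0, 36.
[... 3361 characters left out ...]
, [0.5, 0.5, -0.3, 1.9, 0.2, 0.8, 1.5], [0.5, 0.4, -0.3, 1.8, 0.1, 1.0, 1.6]]
1 0.3 [[0.0, 0.6, -0.4, 2.1, 0.7, 0.3, 1.1], [0.2, 0.4, -0.6, 2.0, 0.3, 0.6, 1.5], [0.4, 0.6, -0.3, 1.4, 0.2, 1.5, 1.5], [0.5, 0.7, -0.3, 1.4, 0.2, 1.4, 1.5], [0.5, 0.6, -0.3, 1.6, 0.2, 1.3, 1.5], [0.6, 0.4, -0.3, 2.1, 0.2, 0.4, 1.5], [0.6, 0.4, -0.3, 2.1, 0.2, 0.4, 1.5], [0.5, 0.3, -0.2, 2.0, 0.1, 0.6, 1.6]]
1 0.5 [[0.6, 0.9, -1.2, 2.2, 1.8, 0.7, 0.3], [0.2, 0.3, -0.6, 2.1, 0.3, 0.3, 1.5], [0.5, 0.5, -0.3, 1.6, 0.2, 1.2, 1.5], [0.5, 0.6, -0.3, 1.6, 0.2, 1.2, 1.5], [0.5, 0.5, -0.3, 1.7, 0.2, 1.1, 1.5], [1.0, 0.5, -0.8, 2.2, 1.2, 0.3, 0.6], [1.0, 0.5, -0.8, 2.2, 1.2, 0.3, 0.6], [0.5, 0.2, -0.2, 2.1, -0.1, 0.3, 1.8]]
```

Run:
```python
from h import *
p,R=tool(LO,LX); movep(p+.09*UP,R); command_gripper(.04)
print(sense()["position"]-p)
move_l(p,R,feed=.12); command_gripper(0,100); s=sense();print(s["time_s"],s["finger_gap"],s["gripper_force"],s["wrist_force"])
move_l(p+.12*UP,R,feed=.2); s=sense();print(s["time_s"],s["finger_gap"],s["wrist_force"])
# entry pose
th=40;t=np.radians(th);h=6.8
def pose(xB,zB,th):
    t=np.radians(th); return xB+83*np.cos(t), zB+83*np.sin(t), th
zB=h-2.5-4*np.cos(t)
for x in (-125,-76): print(pose(x,zB,th), inverse_kinematics(*sh(*pose(x,zB,th))))
pe,Re=sh(*pose(-125,zB+70,th)); movep(pe,Re); s=sense();print(s["time_s"],s["position"]-pe,s["wrist_force"])
shot("wrist","w3");shot("scene","s3")
```

```text
[3.44261017e-05 1.42805567e-04 9.01103388e-02]
4.7417 0.0085367771056072 97.7337920665741 [ 0.32494378 -0.10963105  5.80551304]
5.4917 0.008718539883364988 [ 0.68622826 -1.02884284 -1.73848048]
(np.float64(-61.418311221124824), np.float64(54.587193831506845), 40) [ 0.09077238  0.89701928  0.32823674  1.1710983  -0.12277631  1.79695069
 -1.34423954]
(np.float64(-12.418311221124824), np.float64(54.587193831506845), 40) [ 0.07890945  0.8155963   0.32141265  1.33418082 -0.10140819  1.71348481
 -1.3432729 ]
6.9333 [ 0.00043523  0.00186376 -0.00060796] [-0.40876682 -0.4308502  -0.98282394]
```

View pics/w3.png

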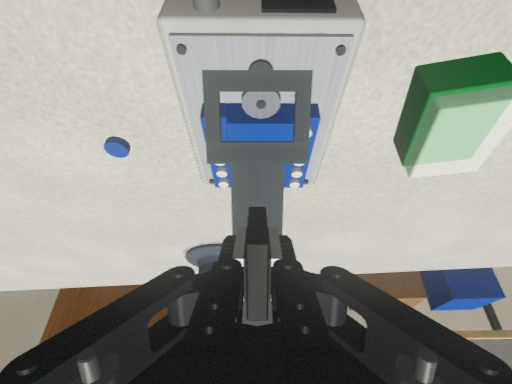

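The plate is held straight and square to the shaker, with the stud (262,102) centred across the eye (220–296). Quick depth check of the held pose before entry.

Run:
```python
from h import *
p,d,K,T=load("w3"); P=cloud(d,K,T); s=sense(); 
# plate frame from tool pose: tool x=-px,y=+py,z=-pz (flip=-1)
R=s["tcp_rot"]; print("signs",R.round(2).tolist())
_,R0=sh(0,0,40); py=R[:,1]*np.sign(R[:,1]@np.cross(UP,SX)); pz=-R[:,2]; px=np.cross(py,pz)
o=s["position"]+.006*R[:,2]-GH*pz
Q=(P-o)@np.stack([px,py,pz],1)*1000
g=p.max(2); m=(g<100)&(abs(Q[...,2]-4)<8)&(Q[...,0]<-25)&(abs(Q[...,1])<33)
A=Q[m]; c=np.linalg.lstsq(np.c_[A[:,:2],np.ones(len(A))],A[:,2],rcond=None)[0]
print(len(A),"plane",c,"x",np.percentile(A[:,0],[.5,99]),"y",np.percentile(A[:,1],[.5,99.5]))
N=A[(A[:,0]<-84)];print("bar x",np.percentile(A[abs(A[:,1])<15][:,0],[1,2,5,25,50,75]),"meanz nose",N[:,2].mean())
B=A[abs(A[:,1])<15][:,0];print(np.histogram(B,bins=np.arange(-98,-40,2)))
f=(Q[...,2]<-15)
S=P[85:120,240:285].reshape(-1,3)*1000;S=S[(S[:,2]>95)&(S[:,2]<108)];print("head",len(S),np.median(S,0),cv2.minAreaRect(S[:,:2].astype(np.float32)))
```

```text
signs [[0.75, -0.18, -0.63], [-0.14, -0.98, 0.12], [-0.64, -0.0, -0.77]]
563 plane [0.01212256 0.02385729 2.68529003] x [-87.23246257 -35.64087686] y [-20.79498953  22.88981571]
bar x [-87.15419713 -86.57383119 -85.66273106 -56.29688179 -50.31598519
 -48.55781946] meanz nose 2.6945000208634564
(array([  0,   0,   0,   0,   2,  15,   8,   9,   0,   0,   0,   0,   0,
         0,   0,   0,   0,   0,   0,   0, 107,   1,   4,  50,  87,  53,
         1,   0]), array([-98, -96, -94, -92, -90, -88, -86, -84, -82, -80, -78, -76, -74,
       -72, -70, -68, -66, -64, -62, -60, -58, -56, -54, -52, -50, -48,
       -46, -44, -42]))
head 902 [ 615.55754622 -218.64895021  101.10782152] ((613.1568603515625, -218.54257202148438), (31.214908599853516, 27.9268741607666), 78.4183120727539)
```

```bash
cat >> h.py <<'E'
def pose(xB,zB,th):
    t=np.radians(th); return xB+83*np.cos(t), zB+83*np.sin(t), th
def B_now():
    """bar's lower inner corner (shaker x, z mm) and tilt, from the arm's pose"""
    s=sense();R=s["tcp_rot"];py=-R[:,1] if R[:,1]@np.cross(UP,SX)<0 else R[:,1];pz=-R[:,2];px=np.cross(py,pz)
    o=s["position"]+.006*R[:,2]-GH*pz; b=(o-.083*px-SO-.086*UP)*1000
    return (b@SX).round(2),b[2].round(2),np.degrees(np.arcsin(px[2])).round(2),(b@np.cross(UP,SX)).round(2),s["wrist_force"].round(1),round(s["time_s"],2)
E
python3 - <<'E'
from h import *
h=6.8;th=40;zB=h-2.5-4*np.cos(np.radians(th))
move_l(*sh(*pose(-120,zB+2,th)),feed=.12); print(B_now())
move_l(*sh(*pose(-100,zB,th)),feed=.08); print(B_now())
print(move_l(*sh(*pose(-81,zB,th)),feed=.05,until_force=5)); print(B_now())
shot("side","sd4");shot("wrist","w4");p,d,K,T=shot("scene","s4")
a=[cv2.resize(load("sd4")[0][100:230,210:380],None,fx=3,fy=3),cv2.resize(p[110:240,150:320],None,fx=3,fy=3)]
cv2.imwrite("pics/c4.png",cv2.resize(np.hstack(a),None,fx=.78,fy=.78)[:,:,::-1])
E
```

```text
(np.float64(-120.44), np.float64(3.89), np.float64(39.95), np.float64(0.04), array([ 0.7, -0.6, -1.3]), 7.75)
(np.float64(-100.59), np.float64(2.26), np.float64(39.89), np.float64(0.03), array([-0.1, -1. , -1.1]), 8.15)
False
(np.float64(-81.01), np.float64(1.4), np.float64(39.98), np.float64(-0.02), array([-0. ,  0.9, -1.7]), 8.68)
```

View pics/c4.png

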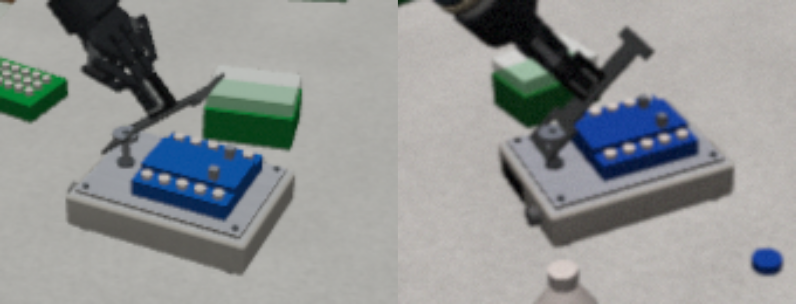

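The bar is under the head, with the head showing through the eye (side crop ~(125,135)). Next: touch the neck gently, back off, then touch the head's underside.

Run:
```python
from h import *
zB=6.8-2.5-4*np.cos(np.radians(40))
sleep(.2)
print(move_l(*sh(*pose(-71,zB,40)),feed=.01,until_force=3), n:=B_now())
x=n[0]; move_l(*sh(*pose(x-1.2,n[1],40)),feed=.02); sleep(.2); print(B_now())
print(move_l(*sh(*pose(x-1.2,n[1]+5,40)),feed=.01,until_force=3), m:=B_now())
move_l(*sh(*pose(x-1.2,m[1]-1,40)),feed=.02); print(B_now())
```

```text
True (np.float64(-75.76), np.float64(0.5), np.float64(39.78), np.float64(-0.1), array([ 1. ,  0. , -0.4]), 9.71)
(np.float64(-76.68), np.float64(0.15), np.float64(40.05), np.float64(-0.04), array([ 0.3,  0.1, -1.5]), 10.17)
True (np.float64(-76.79), np.float64(3.55), np.float64(40.01), np.float64(-0.18), array([ 0.2,  0.1, -2.1]), 10.61)
(np.float64(-76.81), np.float64(2.25), np.float64(40.03), np.float64(-0.05), array([-1.2,  0.7, -2. ]), 10.86)
```

Run:
```python
from h import *
xN,hN=-75.6,6.7
for th in (37,34,31,28,25,22,19,16):
    z=hN-.8-4*np.cos(np.radians(th))
    r=move_l(*sh(*pose(xN-.7,z,th)),feed=.015,until_force=6)
    print(th,z.round(2),r,B_now())
    if r: break
```

```text
37 2.71 False (np.float64(-76.33), np.float64(2.98), np.float64(36.99), np.float64(0.02), array([ 0.2, -0.4, -0.9]), 11.36)
34 2.58 False (np.float64(-76.34), np.float64(2.72), np.float64(34.01), np.float64(-0.01), array([ 0.8, -1. , -1.9]), 11.82)
31 2.47 False (np.float64(-76.35), np.float64(2.6), np.float64(31.01), np.float64(-0.0), array([ 1.2, -0.3, -1.7]), 12.29)
28 2.37 False (np.float64(-76.36), np.float64(2.51), np.float64(28.01), np.float64(-0.01), array([ 0.5,  0. , -1.4]), 12.76)
25 2.27 False (np.float64(-76.33), np.float64(2.39), np.float64(25.01), np.float64(-0.04), array([ 1.2, -0.9, -1.8]), 13.22)
22 2.19 False (np.float64(-76.33), np.float64(2.3), np.float64(22.02), np.float64(-0.02), array([ 0.4, -0.4, -1.7]), 13.69)
19 2.12 False (np.float64(-76.31), np.float64(2.21), np.float64(19.02), np.float64(-0.02), array([-0.5,  0.1, -0.5]), 14.16)
16 2.05 False (np.float64(-76.33), np.float64(2.17), np.float64(16.02), np.float64(-0.07), array([ 0.7,  0. , -1. ]), 14.62)
```

Run:
```python
from h import *
xN=-75.6
for th,z in ((12,1.9),(8,1.8),(4,1.7),(0,1.6)):
    r=move_l(*sh(*pose(xN-.8,z,th)),feed=.02,until_force=6); print(th,r,B_now())
    if r: break
else:
    sleep(.2)
    r=move_l(*sh(*pose(xN-.8,-2.5,0)),feed=.01,until_force=3); print(r,n:=B_now())
shot("side","sd5");shot("scene","s5")
a=[cv2.resize(load("sd5")[0][110:220,220:370],None,fx=3.4,fy=3.4),cv2.resize(load("s5")[0][120:230,170:320],None,fx=3.4,fy=3.4)]
cv2.imwrite("pics/c5.png",cv2.resize(np.hstack(a),None,fx=.78,fy=.78)[:,:,::-1])
```

```text
12 False (np.float64(-76.42), np.float64(2.02), np.float64(12.04), np.float64(-0.04), array([ 0.5, -1.3, -1.4]), 15.09)
8 False (np.float64(-76.48), np.float64(1.91), np.float64(8.04), np.float64(-0.03), array([ 0.8,  0.1, -1.5]), 15.56)
4 False (np.float64(-76.5), np.float64(1.78), np.float64(4.04), np.float64(-0.04), array([ 0.3,  0.2, -1.6]), 16.02)
0 False (np.float64(-76.51), np.float64(1.7), np.float64(0.04), np.float64(-0.05), array([-0.2, -0.5, -1.3]), 16.49)
True (np.float64(-76.54), np.float64(1.01), np.float64(0.01), np.float64(0.0), array([-1.3, -0.3,  4.9]), 16.93)
```

View pics/c5.png

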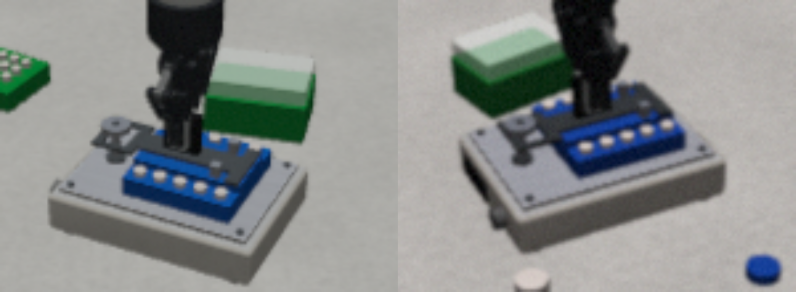

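Run:
```python
from h import *
n=B_now()
command_gripper(.03); sleep(.2); print(B_now())
command_gripper(0,40); sleep(.2); m=B_now(); print(m, sense()["finger_gap"])
z=n[1]+.1
print(move_l(*sh(*pose(m[0]-4,z,0)),feed=.02,until_force=5), B_now())
print(move_l(*sh(*pose(m[0]-11,z,0)),feed=.01,until_force=5), B_now())
```

```text
(np.float64(-75.4), np.float64(-0.39), np.float64(0.15), np.float64(-0.23), array([-0.6,  0.5,  1.2]), 17.56)
(np.float64(-75.52), np.float64(-0.19), np.float64(0.13), np.float64(-0.12), array([ 0.2, -1.1, -0.5]), 18.06) 0.009405847306861902
False (np.float64(-79.56), np.float64(0.96), np.float64(0.01), np.float64(-0.15), array([ 0.2,  1.4, -1.6]), 18.41)
True (np.float64(-82.85), np.float64(-0.43), np.float64(0.36), np.float64(0.09), array([-0.3,  0.3,  2.6]), 19.0)
```

Run:
```python
from h import *
print(B_now()); command_gripper(.04); s=sense(); R=s["tcp_rot"]; p=s["position"]
move_l(p+.06*UP,feed=.1); 
p2,R2=sh(0,0,0); movep(p2+.14*UP+.05*SX,R2); shot("wrist","w6"); shot("side","sd6"); print(sense()["time_s"])
a=load("w6")[0];b=cv2.resize(load("sd6")[0][110:220,220:370],None,fx=3.4,fy=3.4)[:374]
b=np.vstack([b,np.zeros((384-b.shape[0],b.shape[1],3),np.uint8)])
c=np.hstack([a,b]); cv2.imwrite("pics/c6.png",cv2.resize(c,None,fx=.78,fy=.78)[:,:,::-1]); print(c.shape)
```

```text
(np.float64(-82.85), np.float64(-0.43), np.float64(0.36), np.float64(0.09), array([-0.3,  0.3,  2.6]), 19.0)
20.7167
(384, 1022, 3)
```

View pics/c6.png

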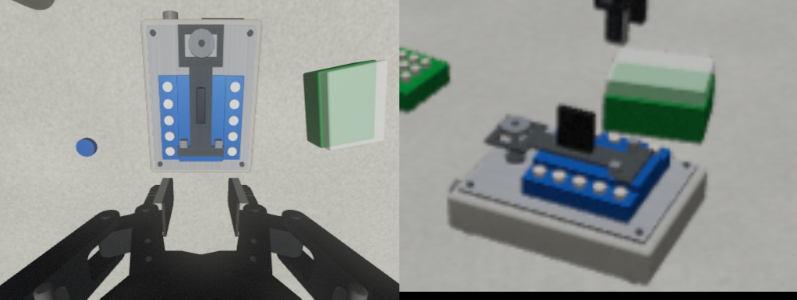

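The plate is on, with its waist between the posts and the head over the eye (202,43). I check the seating numerically and with one close crop.

Run:
```python
from h import *
p,d,K,T=load("w6"); P=cloud(d,K,T); SY=np.cross(UP,SX)
Q=(P-SO)@np.stack([SX,SY,UP],1)*1000
F=Q[(Q[...,2]>131)&(Q[...,2]<141)&(abs(Q[...,0])<40)]; print("fin",np.median(F,0),cv2.minAreaRect(F[:,:2].astype(np.float32)))
g=p.max(2); m=(g<110)&(abs(Q[...,2]-90)<6)&(abs(Q[...,1])<36)&(Q[...,0]>-95)&(Q[...,0]<80); A=Q[m]
for lo,hi in ((-93,-86),(-57,-46),(-44,-25),(25,48),(62,74)):
    B=A[(A[:,0]>lo)&(A[:,0]<hi)]; print(lo,len(B),np.median(B[:,2]).round(2) if len(B) else '')
S=Q[(Q[...,2]>98)&(Q[...,2]<104)]
for n,k in dict(stud=S[:,0]<-40,posts=(S[:,0]>40)).items(): print(n,cv2.minAreaRect(S[k][:,:2].astype(np.float32)))
print("tail",np.percentile(A[:,0],[0.5,99.5]))
a=np.rot90(cv2.resize(p[165:215,220:320],None,fx=6,fy=6,interpolation=cv2.INTER_CUBIC),0); cv2.imwrite("pics/c7.png",a[:,:,::-1])
```

```text
fin [ -0.68232244  -0.83832351 136.07395827] ((0.3191566467285156, -1.261502742767334), (38.9998779296875, 9.675559043884277), 0.329836905002594)
-93 375 89.94
-57 602 90.1
-44 587 90.06
25 529 90.14
62 588 90.31
stud ((-70.24005126953125, -0.1620006561279297), (30.69029998779297, 31.634981155395508), 44.07680892944336)
posts ((54.721004486083984, -0.8210163116455078), (57.42210388183594, 9.995548248291016), 89.80986785888672)
tail [-91.64012533  73.97001127]
```

View pics/c7.png

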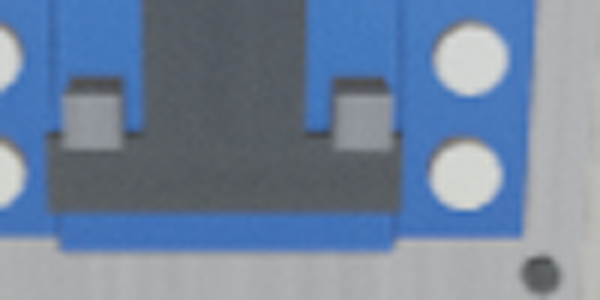

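Flat (top at 90 mm throughout) and within ~0.5 mm of the stops. One more low, held slide makes sure the ears touch.

Run:
```python
from h import *
p,R=sh(0,0,0); p=p-.0008*np.cross(UP,SX)
movep(p+.08*UP,R); move_l(p,R,feed=.08); command_gripper(0,30); sleep(.2); n=B_now(); print(n)
print(move_l(p-.004*SX-.0002*UP,R,feed=.006,until_force=6),B_now()); sleep(.1); print(B_now())
command_gripper(.04); sleep(.1); q=sense()["position"]; move_l(q+.08*UP,feed=.1)
p2,R2=sh(0,0,0); movep(p2+.14*UP+.05*SX,R2); sleep(.3); p,d,K,T=shot("wrist","w8")
P=cloud(d,K,T); SY=np.cross(UP,SX); Q=(P-SO)@np.stack([SX,SY,UP],1)*1000
F=Q[(Q[...,2]>131)&(Q[...,2]<141)&(abs(Q[...,0])<40)]; print("fin",cv2.minAreaRect(F[:,:2].astype(np.float32)))
g=p.max(2); m=(g<110)&(abs(Q[...,2]-90)<6)&(abs(Q[...,1])<36); A=Q[m]
for lo,hi in ((-93,-86),(-57,-46),(25,48),(62,74)):
    B=A[(A[:,0]>lo)&(A[:,0]<hi)]; print(lo,np.median(B[:,2]).round(2))
print(sense()["time_s"])
```

```text
(np.float64(-83.39), np.float64(0.62), np.float64(-0.05), np.float64(-0.77), array([-0.7,  0. ,  4.5]), 22.84)
True (np.float64(-83.34), np.float64(0.45), np.float64(0.09), np.float64(-0.72), array([ 0.1, -0.1,  3.5]), 23.18)
(np.float64(-83.33), np.float64(0.41), np.float64(0.08), np.float64(-0.75), array([-0.7, -0.1,  4.3]), 23.28)
fin ((0.20984268188476562, -1.790532112121582), (38.67843246459961, 8.902168273925781), 0.13714100420475006)
-93 89.98
-57 90.08
25 90.13
62 90.22
25.4917
```

```bash
python3 -c "
from rig import *
print(finish_job())"
```

```text
the job is handed in; nothing more can be done
None
```

The latch plate is fitted and handed in at about 25.5 s: flat on the block, eye under the stud head, ears up against the posts to within about 0.5 mm, gripper clear and the other things untouched. One flaw: the plate rode about 1 mm above the block for part of the slide towards the stud.

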